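Seat a cap mat on a well plate with the lever press

ROBOT

A 6-joint arm with a two-finger parallel gripper is mounted at the origin on the work surface. World frame = base frame: x ahead of the robot, y to its left, z up, the work surface at z = 0. Lengths are in m, angles in rad, forces in N, time in s.
With the tool pointing down it reaches from about 0.3 to 0.85 m from the base axis. Payload 5.4 kg.
Tool frame: the origin (TCP) lies on the mounting face of the last link; the fingertips stand 173 mm ahead of it and the grasp point (between the pads) lies 155 mm ahead of it (r.grip_point_offset is the z of the grasp point in the tool frame, in m); z points along the fingers, y is the line along which they close (so a half turn about z gives the same grasp; the last joint's range is limited). The gripper opens to 85 mm and grips with 20 to 120 N. Pads are 22 mm wide; open, the fingers measure 114 mm over their backs; the gripper's body (76 mm by 85 mm) begins 54 mm behind the grasp point. The pads swing forward as they close: fully open they stand 13 mm farther back than shut.
Start: joints at [1.064, 0.158, 1.597, -0, 1.386, -0.21], TCP at [0.168, 0.55, 0.405] pointing down, gripper open.
Joint ranges: [-2.91, 2.91], [-0.94, 2.29], [0.18, 2.7], [-1.29, 4.43], [0.17, 2.64], [-3, 3]. Speed limits (rad/s): [2.57, 2.57, 3.14, 3.14, 3.14, 3.14].

INTERFACE

Orientations are given as a 3x3 rotation matrix whose columns are the frame's x, y, z axes.
In Python, from bench import r, cams gives the robot as it stands.
- The arm moves only by the tool jog_arm, never from a script. Its arguments are lists of equal length, an entry for each row: "grip": the closure, from 0 (fully open) to 1 (shut); "xyz": the shift along the tool's x, y, z in m, a list of three; "turn": the turn about the tool's z in rad. In form: {"grip": [grip, ...], "xyz": [[x, y, z], ...], "turn": [turn, ...]}. A call has 1 to 12 rows; each row shifts and turns the commanded pose from where the row before left it, along the tool's axes as they then stand; what a row does not reach is not made up. A row lasts 1/12 s, in which the tool goes at most 41.7 mm and 7.16 degrees, less where a joint would pass 70% of its speed; a pose out of reach is approached as far as the arm can. A call with a gripper value outside its range is refused whole. The fingers move at their own pace and stop on an object; "squeeze" is the grip in N (left out, the last holds). Time passes only in rows, so rows that do not move let the fingers close. It gives the time, the measured TCP pose, the force, the opening and the grip force at its end, in the units of the state.
- r.state(): the state, without advancing time (a new reading comes with each control period).
- cams.capture(name): name is "side" or "top"; returns the picture (420x560x3 uint8, blue, green, red); there is no depth.
- cams.get_calibration(name): a dict with "fx", "fy", "cx", "cy" (pixels), "k1" (the pictures are not rectified: a ray, as slopes to the right and down, at radius r is drawn at 1 + k1 r^2 times it, then the intrinsics apply), "world_to_cam" (4x4, takes a point from world to camera coordinates). Camera axes: x right, y down, z forward; pixel columns grow to the right and rows downward; lengths in m; the calibration is good to about 2 mm. A picture is of the moment at which its call begins. get_calibration takes no time and is no camera call.
- r.job_done(): hands the job in; it is judged then, once.
Trained networks look in the newest picture that a camera, given by its name, has taken for a name from the list of things; names that differ only in an ending like _2 or _b are one class to them, and where a whole thing is asked for, a point or a joint stands for the part that bears it (a point fixed in the world has none). Each returns a list of dicts, best first, with "conf" (0 to 1); they miss things now and then, are a little off and sometimes report something else, mostly with a low value. They report only what shows in the picture. A call takes as long as a camera call.
- cams.masks_of(label, camera): "pixels" (420x560 bool, what is visible of it) and "position" ([column, row] in pixels, amid what is visible of it).
- cams.spot_point(label, camera): "position" ([column, row] in pixels: a listed point, or the origin of a listed thing).
The state is a dict: "t": time; "joint_positions": joint angles; "joint_velocities": joint speeds; "joint_torque": joint torques, N m; "position": TCP position; "tool_rot": TCP orientation; "wrist_force": force on the tool from outside, world axes, zero at the start; "moment": the same for the moment, N m; "gripper_width": finger opening in m; "finger_force": force on a finger pad.
Only numpy, scipy, OpenCV 4.12 (cv2) and the standard library are available. Lean on these libraries where they do the work, as an engineer would, in place of code of your own. Each camera call takes 0.05 s, during which the arm holds its last target. There are 200 camera calls.

TASK

Seat the cap mat on the well plate with the lever press: push the plate carriage all the way in under the platen, then squeeze the release button into the lever's grip and, keeping it in, swing the lever down as far as it goes. Let go there, so that the button springs out, the lock catches and the lever stays down on its own. Leave everything else on the bench where it stands.

Things in the scene. Friction and masses are not known exactly. Their poses are not given: they have to be found in the camera images.
- press: White bench-top cap-mat press, fixed to the bench: base plate 250 x 215 mm, 18 mm high; column at its rear; overhanging head 150 mm deep, 150 mm wide, with its top 195 mm above the bench. Origin on the bench surface, right under the platen's centre. Its x axis points from the open front to the column at the rear, y to the left as seen from the front, z up. The head's front face is at x = -50 mm, the base's front edge at x = -150 mm. The lever is on the right-hand side (-y).
- carriage_handle (a point): Middle of the round steel handle bar at the front of the plate carriage: bar 12 mm thick, 80 mm long along the press's y, 49 mm above the bench, joined by a rod at each end to the carriage's front panel, which lies 50 mm behind it. It moves with the carriage. With the carriage home it is at x = -106 mm in the press frame.
- carriage (a joint): How far the plate carriage is pulled out of the press (m). 0 = home, at its rear stop, with the plate right under the platen; 0.085 = fully out, towards the press's -x. It slides stiffly (about 3 N) and stays where it is left. A white 24-well plate is clipped in it.
- mat_top (a point): Centre of the top face of the grey cap mat (83 x 125 x 5 mm) that lies loosely on the plate in the carriage, about 5.5 mm too high until it is pressed.
- mat (a joint): How far the cap mat has been pressed down onto the plate (m): 0 = lying loose, above 0.0033 = seated, 0.006 = as far as it can go. It needs about 25 N, which the platen gives through the lever's pinion; it stays down once pressed.
- lever_pivot (a point): Lever's pivot: on the axis (the press's y direction) at the lever's mid-plane, 150 mm above the bench, x = 0 and y = -125 mm in the press frame. Does not move.
- lever_grip (a point): Centre of the lever's black grip at the release button, 165 mm from the pivot. The grip is a bar 30 mm wide (along the press's y) and 30 mm thick, from 103 to 195 mm from the pivot. The lever's own -x axis runs from the pivot out along the grip; its y axis is that of the press. The lever swings in the vertical plane through the pivot, over the press's front: its start, parked, is 55 degrees above level, its end 5 to 8 degrees below level.
- lever (a joint): Lever angle swung down from the parked position (rad): 0 = parked up, 1.10 = hard stop at the bottom. The pawl locks it at 0 (0.02 rad of play) and, once swung past about 1.03 and the button let out, locks it down; the lever then rests at about 1.02. In between a return spring lifts it back up as soon as it is let go. With the button in, pulling it down takes 2 to 8 N at the grip. The elevation above level is 0.96 rad minus this value.
- button_face (a point): Centre of the outer face of the light-grey metal release button in the outer side (-y) of the grip: 40 mm long, 20 mm high, standing 9.5 mm proud of the grip's side. Pinching the grip from both sides squeezes it in, towards +y: grip and button are 39.5 mm wide together, 31.5 mm with the button fully in.
- button (a joint): How far the release button is pressed into the grip (m): 0 = out, 0.008 = fully in. Spring, 4 N at first and 8 N fully in. The pawl clears the quadrant above 0.006; if let go between the two lock notches the button stays part-way in.
- solvent_bottle: Bystander: glass bottle with purple cap, 86 mm across, 170 mm tall, to the right of the press. Origin under its base.
- wash_bottle: Bystander: smaller glass bottle with purple cap, 68 mm across, 130 mm tall. Origin under its base.
- tip_box: Bystander: blue pipette-tip box with clear lid, 122 x 84 x 82 mm, to the left of the press. Origin under its base.
- pipette: Bystander: pipette lying on the bench, 265 mm long, 26 mm high, to the left of the press's front. Origin on the bench under its middle, x along it to the tip.
- vial_rack: Bystander: white vial rack, 95 x 175 mm, 54 mm high. Origin under its base.
- plate_stack: Bystander: stack of three well plates, 86 x 128 x 62 mm. Origin under its base.

How it is judged:
On the way, in this order (a step that is already met when the one before it is completed fails the run):
1. The carriage is home under the platen while the lever is still up (value of joint carriage below 0.005 m and value of joint lever below 0.3 rad), for 0.2 s.
2. The release button is pressed into the grip (value of joint button above 0.0055 m), for 0.1 s.
3. The lever is all the way down and the mat is seated (value of joint carriage below 0.005 m and value of joint lever above 0.95 rad and value of joint mat above 0.0033 m), for 0.1 s.
At the end, for the whole second after the job is handed in: The carriage is home (within 5 mm of its stop), the mat is pressed at least 3.3 mm down, the lever is down (above 0.95 rad) and at rest, held by its lock with the release button out again (less than 3 mm in) (all of step 3 and value of joint button below 0.003 m and velocity of joint lever between -0.05 and 0.05 rad/s); the robot touches nothing.
It fails at once if Another thing on the bench is moved by more than 30 mm or tipped over (distance of any of solvent_bottle, wash_bottle, tip_box, pipette, vial_rack, plate_stack from where it was at the start of the episode above 0.03 m or angle between any of solvent_bottle, wash_bottle, tip_box, pipette, vial_rack, plate_stack's own z axis and vertical above 0.5 rad).
It also fails if it takes over 51 s, if anything falls off the work surface, if the arm or the gripper's body presses on something with over 40 N, if the wrist force passes 120 N, or if a joint passes its speed limit or range.

## Working session

There is one attempt and no reset: what is moved stays moved. The work goes in short steps, Python scripts to look and compute and a tool call to move; the robot and the scene stay as the last step left them, time stands still between calls to the robot, and variables do not carry over. Pictures are saved under pics/ and viewed, at most 10 in all, crops included, and the job is handed in when it is done.

Besides the shell and the picture viewer there is one more tool, called after "Call:" as name(argument=value, ...) on one line, values as JSON. jog_arm: Moves the arm, as the interface text tells. Its arguments: {"type":"object","properties":{"grip":{"type":"array"},"xyz":{"type":"array"},"turn":{"type":"array"},"squeeze":{"type":"number"}},"required":["grip","xyz","turn"]}

```bash
ls; mkdir -p pics; cat > h.py <<'E'
import numpy as np, cv2
from bench import r, cams
def ray(cam,px):
    c=cams.get_calibration(cam); K=np.array([[c['fx'],0,c['cx']],[0,c['fy'],c['cy']],[0,0,1.]])
    u=cv2.undistortPoints(np.array([[px]],float),K,np.array([c['k1'],0,0,0.]))[0,0]
    T=np.array(c['world_to_cam']); d=T[:3,:3].T@np.array([u[0],u[1],1]); return -T[:3,:3].T@T[:3,3], d/np.linalg.norm(d)
def proj(cam,P):
    c=cams.get_calibration(cam); K=np.array([[c['fx'],0,c['cx']],[0,c['fy'],c['cy']],[0,0,1.]]); T=np.array(c['world_to_cam'])
    return cv2.projectPoints(np.array(P,float).reshape(-1,1,3),cv2.Rodrigues(T[:3,:3])[0],T[:3,3],K,np.array([c['k1'],0,0,0.]))[0][:,0]
def tri(pa,pb):
    (o1,d1),(o2,d2)=ray('side',pa),ray('top',pb)
    s=np.linalg.lstsq(np.c_[d1,-d2],o2-o1,rcond=None)[0]; a,b=o1+s[0]*d1,o2+s[1]*d2
    return (a+b)/2, np.linalg.norm(a-b)
def onz(cam,px,z):
    o,d=ray(cam,px); return o+d*(z-o[2])/d[2]
E
python3 - <<'E'
from h import *
im=[]
for c in ('side','top'):
    i=cams.capture(c); cv2.imwrite(f'pics/{c}0.png',i)
    print(c,np.round(ray(c,[280,210])[0],3))
pts={}
for l in ['press','carriage_handle','mat_top','lever_pivot','lever_grip','button_face','solvent_bottle','wash_bottle','tip_box','pipette','vial_rack','plate_stack']:
    for c in ('side','top'):
        q=cams.spot_point(l,c)
        if q: pts[l,c]=q[0]['position']
        print(l,c,[(np.round(x['position'],1).tolist(),round(x['conf'],2)) for x in q[:2]])
    if (l,'side') in pts and (l,'top') in pts:
        p,e=tri(pts[l,'side'],pts[l,'top']); print('   ',np.round(p,4),round(e,4))
s=r.state(); print(s['t'],s['position'],s['tool_rot'],r.grip_point_offset)
E
```

```text
pics
side [ 0.067 -0.94   0.884]
top [ 0.426 -0.013  1.778]
press side [([304.3, 231.4], 0.59)]
press top [([258.5, 172.1], 0.88)]
    [ 0.7187  0.0638 -0.0028] 0.0091
carriage_handle side [([272.1, 230.2], 0.71)]
carriage_handle top [([258.5, 210.2], 0.65)]
    [0.5712 0.0619 0.058 ] 0.0032
mat_top side [([295.3, 220.5], 0.57)]
mat_top top []
lever_pivot side [([328.0, 216.8], 0.8)]
lever_pivot top [([294.0, 162.9], 0.94)]
    [ 0.7255 -0.0701  0.1424] 0.0061
lever_grip side [([303.2, 187.3], 0.89)]
lever_grip top [([289.5, 184.8], 0.7)]
    [ 0.6319 -0.05    0.2756] 0.0004
button_face side [([306.8, 191.6], 0.51)]
button_face top [([299.9, 191.1], 0.42)]
    [ 0.615  -0.0859  0.2823] 0.013
solvent_bottle side [([338.4, 271.3], 0.87)]
solvent_bottle top [([326.2, 178.3], 0.65)]
    [ 0.687  -0.1968  0.0105] 0.0053
wash_bottle side [([304.6, 353.1], 0.61)]
wash_bottle top [([384.4, 246.8], 0.56), ([323.9, 179.1], 0.51)]
    [ 0.4188 -0.4109  0.0132] 0.0024
tip_box side [([278.3, 204.9], 0.75)]
tip_box top [([208.0, 177.2], 0.68), ([167.8, 260.8], 0.59)]
    [0.705  0.2556 0.0173] 0.0014
pipette side [([238.3, 212.7], 0.79)]
pipette top [([193.1, 218.8], 0.72)]
    [ 0.5481  0.3195 -0.0059] 0.0017
vial_rack side [([194.0, 207.2], 0.62), ([305.5, 191.1], 0.44)]
vial_rack top [([164.8, 262.5], 0.71)]
    [0.3878 0.4261 0.0144] 0.0089
plate_stack side [([389.7, 357.8], 0.68)]
plate_stack top [([410.2, 193.9], 0.97)]
    [ 0.6184 -0.5247 -0.0059] 0.0094
1.3 [0.16816252 0.54984281 0.40468016] [[-9.56294404e-01  2.92405561e-01  8.16673748e-06]
 [ 2.92405561e-01  9.56294403e-01 -5.59255099e-05]
 [-2.41627355e-05 -5.10932527e-05 -9.99999998e-01]] 0.1547
```

```bash
python3 - <<'E'
from h import *
a=cv2.imread('pics/side0.png')[130:300,210:400]; b=cv2.imread('pics/top0.png')[110:260,200:360]
cv2.imwrite('pics/c0.png',np.hstack([cv2.resize(a,(400,358),interpolation=2),cv2.resize(b,(382,358),interpolation=2)]))
E
```

```text
(no output)
```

View pics/c0.png

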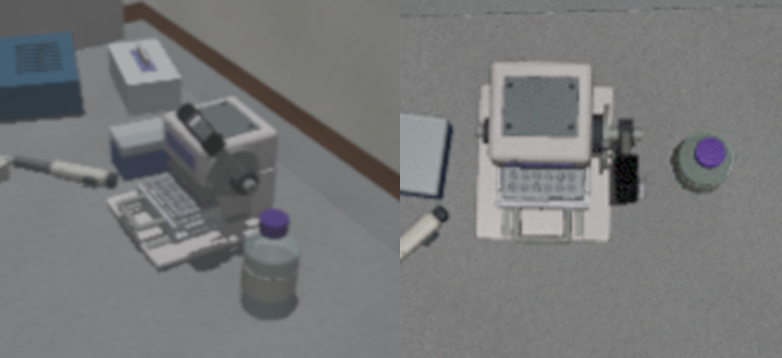

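View pics/side0.png

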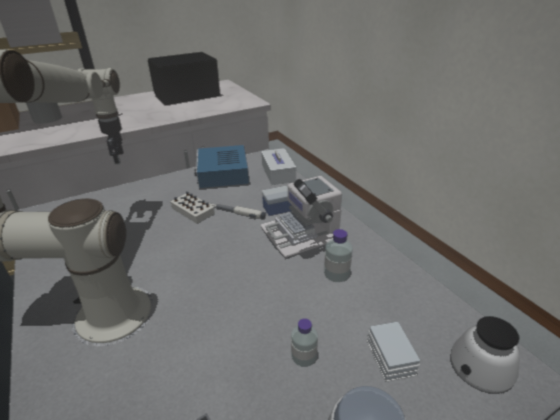

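The pictures show the press almost aligned with world x (the top view has its front edge at about columns 233–288, row 210). The carriage is out, the lever is parked on the right, and the solvent bottle stands well to the right. Next I fit the press pose from the base outline and the detected points.

```bash
cat > fit.py <<'E'
from h import *
from scipy.optimize import least_squares
def P(p,l):
    c,s=np.cos(p[2]),np.sin(p[2]); l=np.atleast_2d(l)
    return np.c_[p[0]+c*l[:,0]-s*l[:,1],p[1]+s*l[:,0]+c*l[:,1],l[:,2]]
E
python3 - <<'E'
from fit import *
g=[-.165*np.cos(.96),-.125,.15+.165*np.sin(.96)]
bf=g+np.array([0,-.0245,0])
A=1/2.387
cr=lambda x,y:[200+(x-400)*A,110+y*A]
obs=[('top',cr(478,238),[-.15,.1075,.018],1),('top',cr(609,240),[-.15,-.1075,.018],1),('top',cr(612,88),[.1,-.1075,.018],1.5),('top',cr(483,88),[.1,.1075,.018],1.5),
('top',[294.0,162.9],[0,-.125,.15],2),('side',[328,216.8],[0,-.125,.15],2),('top',[289.5,184.8],g,2),('side',[303.2,187.3],g,2),('side',[304.3,231.4],[0,0,0],3),('top',[258.5,172.1],[0,0,0],3)]
f=lambda p:np.concatenate([(proj(c,P(p,l))[0]-q)/w for c,q,l,w in obs])
s=least_squares(f,[.7,.06,0],loss='soft_l1'); p=s.x; print(np.round(p,4))
for c,q,l,w in obs: print(c,np.round(l,3),np.round(proj(c,P(p,l))[0]-q,1))
a,b=cv2.imread('pics/side0.png'),cv2.imread('pics/top0.png')
S=4
def draw(im,c,x0,y0,w,h):
    o=cv2.resize(im[y0:y0+h,x0:x0+w],None,fx=S,fy=S,interpolation=2)
    def pl(L):
        q=np.round((proj(c,P(p,L))-[x0,y0]+.5)*S).astype(int); cv2.polylines(o,[q],False,(0,0,255),1)
    R=lambda xa,xb,ya,yb,z:[[xa,ya,z],[xb,ya,z],[xb,yb,z],[xa,yb,z],[xa,ya,z]]
    pl(R(-.15,.1,-.1075,.1075,.018)); pl(R(-.05,.1,-.075,.075,.195)); pl([[0,-.125,.15],g]); pl([g,bf])
    for e in (0,.085): pl([[-.106-e,-.04,.049],[-.106-e,.04,.049]])
    return o
cv2.imwrite('pics/ov.png',np.hstack([draw(a,'side',250,165,100,110),draw(b,'top',215,125,95,110)]))
E
```

```text
[ 0.7227  0.0536 -0.0394]
top [-0.15   0.108  0.018] [-1.1  0.2]
top [-0.15  -0.108  0.018] [0.5 0. ]
top [ 0.1   -0.108  0.018] [-0.1 -1. ]
top [0.1   0.108 0.018] [-1.8 -1.5]
top [ 0.    -0.125  0.15 ] [0.1 2.5]
side [ 0.    -0.125  0.15 ] [-0.7 -1.2]
top [-0.095 -0.125  0.285] [5.6 2. ]
side [-0.095 -0.125  0.285] [0.6 0.5]
side [0 0 0] [3.5 0.3]
top [0 0 0] [ 2.1 -0.1]
```

View pics/ov.png

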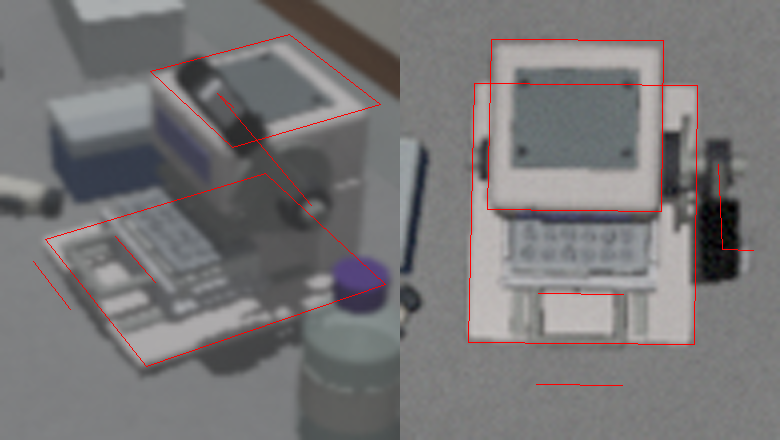

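Call:
jog_arm(grip=[1, 1, 1, 1, 1, 1, 1, 1, 1, 1, 1, 1], xyz=[[0, 0, 0], [0, 0, 0], [0, 0, 0], [-0.0206, -0.0264, 0.0058], [-0.0206, -0.0264, 0.0058], [-0.0206, -0.0264, 0.0058], [-0.0206, -0.0264, 0.0058], [-0.0206, -0.0264, 0.0058], [-0.0206, -0.0264, 0.0058], [-0.0206, -0.0264, 0.0058], [-0.0206, -0.0264, 0.0058], [-0.0206, -0.0264, 0.0058]], turn=[-0.086, -0.086, -0.086, 0, 0, 0, 0, 0, 0, 0, 0, 0])

```text
t: 2.3
position: [0.3448, 0.3038, 0.3525]
tool_rot: [[-0.999, 0.039, 0.001], [0.039, 0.999, 0.0], [-0.001, 0.0, -1.0]]
wrist_force: [0.6, -0.0, -0.4]
gripper_width: -0.0001
finger_force: 0.0
```

Call:
jog_arm(grip=[1, 1, 1, 1, 1, 1, 1, 1, 1, 1, 1, 1], xyz=[[-0.0206, -0.0264, 0.0058], [-0.0206, -0.0264, 0.0058], [-0.0206, -0.0264, 0.0058], [-0.0206, -0.0264, 0.0058], [-0.0206, -0.0264, 0.0058], [-0.0206, -0.0264, 0.0058], [-0.0206, -0.0264, 0.0058], [-0.0206, -0.0264, 0.0058], [-0.0206, -0.0264, 0.0058], [0, 0, 0], [0, 0, 0], [0, 0, 0]], turn=[0, 0, 0, 0, 0, 0, 0, 0, 0, 0, 0, 0])

```text
t: 3.3
position: [0.52, 0.0609, 0.3002]
tool_rot: [[-0.999, 0.039, -0.001], [0.039, 0.999, 0.001], [0.001, 0.0, -1.0]]
wrist_force: [-0.7, 0.8, 0.2]
gripper_width: 0.0001
finger_force: 0.0
```

Call:
jog_arm(grip=[1, 1, 1, 1, 1, 1], xyz=[[0.005, 0, 0.02], [0, 0, 0.02], [0, 0, 0.02], [0, 0, 0.02], [0, 0, 0.015], [0, 0, 0]], turn=[0, 0, 0, 0, 0, 0])

```text
t: 3.8
position: [0.5129, 0.0624, 0.2024]
tool_rot: [[-0.999, 0.037, -0.006], [0.037, 0.999, 0.001], [0.006, 0.001, -1.0]]
wrist_force: [-0.7, 0.2, 0.2]
gripper_width: -0.0002
finger_force: 0.0
```

```bash
python3 - <<'E'
from h import *
a=cams.capture('side');b=cams.capture('top')
for l in ('carriage_handle','button_face','lever_grip'):
  for c in ('side','top'):
    print(l,c,[(np.round(x['position'],1).tolist(),round(x['conf'],2)) for x in cams.spot_point(l,c)])
cv2.imwrite('pics/p1.png',np.hstack([cv2.resize(a[165:275,240:340],None,fx=4,fy=4,interpolation=2),cv2.resize(b[125:235,215:310],None,fx=4,fy=4,interpolation=2)]))
E
```

```text
carriage_handle side [([270.9, 233.0], 0.85)]
carriage_handle top [([258.5, 208.3], 0.68), ([301.5, 186.1], 0.66), ([259.4, 170.8], 0.56)]
button_face side [([307.6, 189.0], 0.47)]
button_face top [([300.8, 187.3], 0.46)]
lever_grip side [([301.8, 188.3], 0.95)]
lever_grip top [([291.4, 183.9], 0.89)]
```

View pics/p1.png

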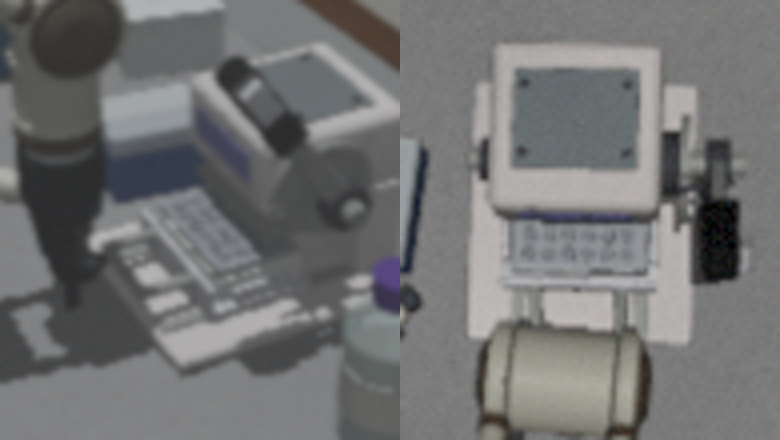

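The fingers are centred just in front of the handle, so I push.

Call:
jog_arm(grip=[1, 1, 1, 1, 1, 1, 1, 1, 1, 1], xyz=[[-0.01, 0, 0], [-0.01, 0, 0], [-0.01, 0, 0], [-0.01, 0, 0], [-0.01, 0, 0], [-0.01, 0, 0], [-0.01, 0, 0], [-0.004, 0, 0], [0, 0, 0], [0, 0, 0]], turn=[0, 0, 0, 0, 0, 0, 0, 0, 0, 0])

```text
t: 5.03
position: [0.5893, 0.058, 0.2055]
tool_rot: [[-0.999, 0.039, 0.001], [0.039, 0.999, 0.0], [-0.001, 0.0, -1.0]]
wrist_force: [0.1, 0.3, 0.4]
gripper_width: 0.0
finger_force: 0.0
```

Call:
jog_arm(grip=[1, 1, 1, 1], xyz=[[-0.003, 0, 0], [-0.003, 0, 0], [0, 0, 0], [0, 0, 0]], turn=[0, 0, 0, 0])

```text
t: 5.37
position: [0.5952, 0.0578, 0.2053]
tool_rot: [[-0.999, 0.039, -0.0], [0.039, 0.999, 0.0], [0.0, 0.0, -1.0]]
wrist_force: [-2.0, 1.7, 0.5]
gripper_width: -0.0001
finger_force: 0.8
```

Call:
jog_arm(grip=[1, 1, 1, 1], xyz=[[-0.003, 0, 0], [-0.003, 0, 0], [0, 0, 0], [0, 0, 0]], turn=[0, 0, 0, 0])

```text
t: 5.7
position: [0.5999, 0.0576, 0.2048]
tool_rot: [[-0.999, 0.038, -0.007], [0.038, 0.999, 0.0], [0.007, -0.0, -1.0]]
wrist_force: [-11.3, -0.9, 7.9]
gripper_width: -0.0003
finger_force: 5.8
```

Call:
jog_arm(grip=[1, 1, 1, 1], xyz=[[-0.002, 0, 0], [-0.002, 0, 0], [0, 0, 0], [0, 0, 0]], turn=[0, 0, 0, 0])

```text
t: 6.03
position: [0.6017, 0.0577, 0.2047]
tool_rot: [[-0.999, 0.038, -0.017], [0.038, 0.999, 0.0], [0.017, -0.0, -1.0]]
wrist_force: [-25.9, -1.2, 20.5]
gripper_width: 0.0003
finger_force: 13.3
```

Call:
jog_arm(grip=[1, 1, 1, 1, 1, 1, 1, 1, 1, 1, 1, 1], xyz=[[0.012, 0, 0], [0.012, 0, 0], [0.015, 0, 0], [0, 0, -0.037], [0, 0, -0.037], [0, 0, -0.037], [0, 0, -0.037], [0, 0, -0.037], [0, 0, -0.037], [0, 0, -0.037], [0, 0, -0.037], [0, 0, -0.037]], turn=[0, 0, 0, 0, 0, 0, 0, 0, 0, 0, 0, 0])

```text
t: 7.03
position: [0.5662, 0.0588, 0.5407]
tool_rot: [[-0.999, 0.039, 0.003], [0.039, 0.999, -0.0], [-0.003, 0.0, -1.0]]
wrist_force: [0.6, 0.1, 0.6]
gripper_width: -0.0003
finger_force: 0.0
```

Call:
jog_arm(grip=[0, 0, 0, 0, 0], xyz=[[0, -0.03, 0], [0, -0.03, 0], [0, -0.035, 0], [0, -0.035, 0], [0, 0, 0]], turn=[0, 0, 0, 0, 0])

```text
t: 7.45
position: [0.5612, -0.0762, 0.5383]
tool_rot: [[-0.999, 0.045, 0.001], [0.045, 0.999, -0.003], [-0.001, -0.003, -1.0]]
wrist_force: [0.3, 0.5, -0.7]
gripper_width: 0.0605
finger_force: 0.0
```

```bash
python3 - <<'E'
from fit import *
a=cams.capture('side');b=cams.capture('top')
p=[.7227,.0536,-.0394]
for l in ('carriage_handle','button_face','lever_grip','lever_pivot'):
  q=[cams.spot_point(l,c) for c in ('side','top')]
  print(l,[[(np.round(x['position'],1).tolist(),round(x['conf'],2)) for x in y] for y in q])
  if all(q): print(tri(q[0][0]['position'],q[1][0]['position']))
print('home handle',proj('side',P(p,[-.106,0,.049])),proj('top',P(p,[-.106,0,.049])))
g=[-.0946,-.125,.285]; print('grip',P(p,g),proj('side',P(p,g)),proj('top',P(p,g)))
cv2.imwrite('pics/p2.png',np.hstack([cv2.resize(a[165:275,240:340],None,fx=4,fy=4,interpolation=2),cv2.resize(b[125:235,215:310],None,fx=4,fy=4,interpolation=2)]))
print(r.state()['position'])
E
```

```text
carriage_handle [[([282.7, 229.1], 0.6)], [([257.6, 194.7], 0.53)]]
(array([0.62544402, 0.06731099, 0.040451  ]), np.float64(0.009503382393856015))
button_face [[([307.3, 188.8], 0.46)], []]
lever_grip [[([301.0, 187.7], 0.9)], [([164.5, 260.5], 0.55)]]
(array([0.56193705, 0.24528115, 0.1980435 ]), np.float64(0.42634039984713534))
lever_pivot [[([328.2, 216.6], 0.78)], [([292.6, 164.8], 0.89)]]
(array([ 0.72293344, -0.06718219,  0.14158565]), np.float64(0.003009267617711553))
home handle [[283.16698442 229.09230905]] [[259.58981665 197.83168197]]
grip [[ 0.62324969 -0.06757671  0.285     ]] [[303.81816478 187.83466689]] [[295.0943685 186.836925 ]]
[ 0.56126695 -0.07028295  0.53839976]
```

View pics/p2.png

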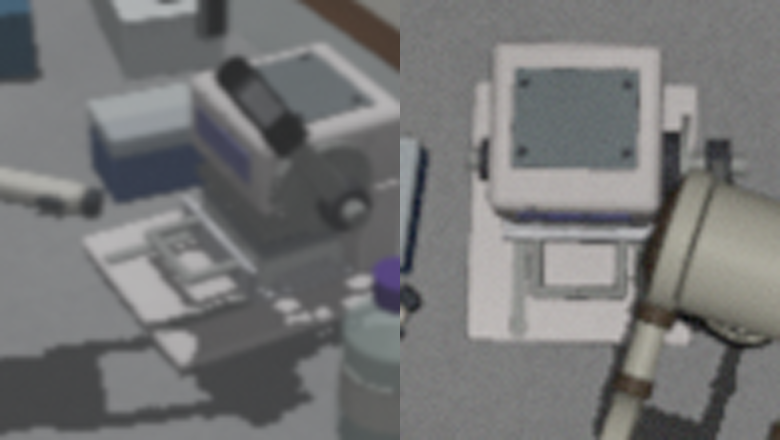

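The carriage is home: the detected handle matches the predicted home pixel. Next I go above the grip and straddle it.

Call:
jog_arm(grip=[0, 0, 0, 0, 0, 0, 0, 0, 0, 0, 0], xyz=[[-0.02, 0.003, 0], [-0.02, 0.003, 0], [-0.021, 0, 0], [0, 0, 0], [0, 0, 0], [0, 0, 0.02], [0, 0, 0.02], [0, 0, 0.02], [0, 0, 0.02], [0, 0, 0.018], [0, 0, 0]], turn=[0, 0, 0, 0, 0, 0, 0, 0, 0, 0, 0])

```text
t: 8.87
position: [0.6209, -0.067, 0.436]
tool_rot: [[-0.999, 0.039, -0.007], [0.039, 0.999, 0.002], [0.007, 0.002, -1.0]]
wrist_force: [0.3, -0.1, -0.9]
gripper_width: 0.0856
finger_force: 0.0
```

Call:
jog_arm(grip=[0, 0, 0], xyz=[[0, 0, 0], [0, 0, 0], [0, 0, 0]], turn=[0, 0, 0])

```text
t: 9.12
position: [0.6225, -0.0675, 0.4426]
tool_rot: [[-0.999, 0.039, 0.003], [0.039, 0.999, -0.001], [-0.003, -0.001, -1.0]]
wrist_force: [0.1, -0.1, 0.9]
gripper_width: 0.0854
finger_force: 0.0
```

```bash
python3 - <<'E'
from fit import *
a=cams.capture('side');b=cams.capture('top')
cv2.imwrite('pics/p3.png',np.hstack([cv2.resize(a[145:255,240:340],None,fx=4,fy=4,interpolation=2),cv2.resize(b[125:235,215:310],None,fx=4,fy=4,interpolation=2)]))
print(r.state()['position'])
E
```

```text
[ 0.62254338 -0.06748019  0.44212816]
```

View pics/p3.png

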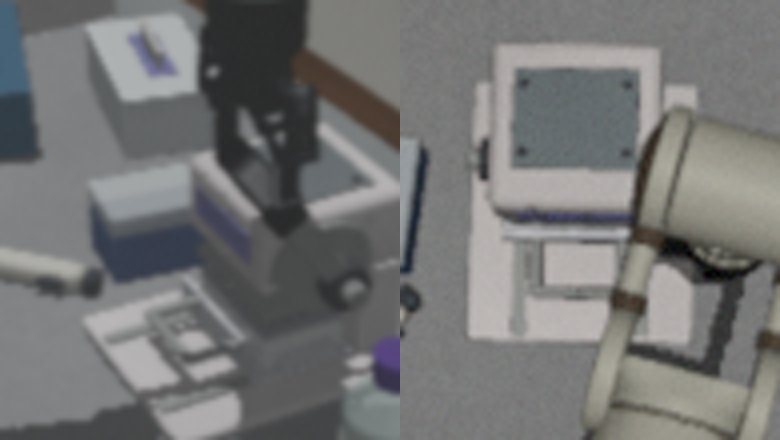

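The fingers straddle the grip, so I pinch.

Call:
jog_arm(grip=[0.5, 1, 1, 1, 1, 1, 1, 1], xyz=[[0, 0, 0], [0, 0, 0], [0, 0, 0], [0, 0, 0], [0, 0, 0], [0, 0, 0], [0, 0, 0], [0, 0, 0]], turn=[0, 0, 0, 0, 0, 0, 0, 0], squeeze=40)

```text
t: 9.88
position: [0.6224, -0.0654, 0.4412]
tool_rot: [[-0.999, 0.038, 0.001], [0.038, 0.999, 0.004], [-0.0, 0.004, -1.0]]
wrist_force: [-0.8, 11.0, 4.3]
gripper_width: 0.031
finger_force: 42.9
```

Call:
jog_arm(grip=[1, 1, 1, 1, 1, 1, 1, 1], xyz=[[0, 0.002, 0], [0.0067, 0, 0.0049], [0.0064, 0, 0.0053], [0.0062, 0, 0.0056], [0.0059, 0, 0.0059], [0.0056, 0, 0.0062], [0.0052, 0, 0.0064], [0, 0, 0]], turn=[0, 0, 0, 0, 0, 0, 0, 0])

```text
t: 10.55
position: [0.5859, -0.0631, 0.4067]
tool_rot: [[-0.999, 0.039, 0.001], [0.039, 0.999, 0.002], [-0.001, 0.002, -1.0]]
wrist_force: [-3.4, 6.0, 7.2]
gripper_width: 0.0313
finger_force: 42.2
```

Call:
jog_arm(grip=[1, 1, 1, 1, 1, 1, 1, 1, 1, 1, 1, 1], xyz=[[0.0049, 0.001, 0.0067], [0.0046, 0, 0.0069], [0.0042, 0, 0.0071], [0.0039, 0, 0.0074], [0.0035, 0, 0.0075], [0.0031, 0, 0.0077], [0.0027, 0, 0.0078], [0.0023, 0, 0.008], [0.0019, 0, 0.0081], [0.0015, 0, 0.0082], [0, 0, 0], [0, 0, 0]], turn=[0, 0, 0, 0, 0, 0, 0, 0, 0, 0, 0, 0])

```text
t: 11.55
position: [0.5538, -0.0613, 0.3309]
tool_rot: [[-0.999, 0.039, -0.001], [0.039, 0.999, 0.001], [0.001, 0.001, -1.0]]
wrist_force: [-2.9, 4.6, 3.9]
gripper_width: 0.0307
finger_force: 40.4
```

Call:
jog_arm(grip=[1, 1, 1, 1, 1, 1, 1, 1, 1], xyz=[[0.0011, 0.001, 0.0082], [0.0007, 0, 0.0083], [0.0003, 0, 0.0083], [-0.0001, 0, 0.0083], [-0.0005, 0, 0.0083], [-0.0003, 0, 0.003], [0, 0, 0], [0, 0, 0], [0, 0, 0]], turn=[0, 0, 0, 0, 0, 0, 0, 0, 0])

```text
t: 12.3
position: [0.553, -0.061, 0.2869]
tool_rot: [[-0.999, 0.039, 0.0], [0.039, 0.999, -0.0], [-0.0, -0.0, -1.0]]
wrist_force: [-2.8, 1.5, 4.8]
gripper_width: 0.0312
finger_force: 40.0
```

Call:
jog_arm(grip=[1, 1, 1, 1, 1], xyz=[[-0.0003, 0, 0.002], [-0.0003, 0, 0.002], [-0.0003, 0, 0.002], [0, 0, 0], [0, 0, 0]], turn=[0, 0, 0, 0, 0])

```text
t: 12.72
position: [0.5538, -0.061, 0.281]
tool_rot: [[-0.999, 0.039, -0.0], [0.039, 0.999, -0.001], [0.0, -0.001, -1.0]]
wrist_force: [-5.6, 0.5, 6.1]
gripper_width: 0.031
finger_force: 40.4
```

Call:
jog_arm(grip=[1, 1, 1, 1, 1], xyz=[[-0.0004, 0, 0.002], [-0.0004, 0, 0.002], [0, 0, 0], [0, 0, 0], [0, 0, 0]], turn=[0, 0, 0, 0, 0])

```text
t: 13.13
position: [0.5544, -0.061, 0.2797]
tool_rot: [[-0.999, 0.039, -0.002], [0.039, 0.999, -0.001], [0.002, -0.001, -1.0]]
wrist_force: [-16.4, 2.9, 25.5]
gripper_width: 0.031
finger_force: 42.4
```

That is the hard stop. I release and wait.

Call:
jog_arm(grip=[0.4, 0, 0, 0, 0, 0, 0, 0], xyz=[[0, 0, 0], [0, 0, 0], [0, 0, 0], [0, 0, 0], [0, 0, 0], [0, 0, 0], [0, 0, 0], [0, 0, 0]], turn=[0, 0, 0, 0, 0, 0, 0, 0])

```text
t: 13.8
position: [0.5545, -0.0607, 0.276]
tool_rot: [[-0.999, 0.039, -0.0], [0.039, 0.999, 0.0], [0.0, 0.0, -1.0]]
wrist_force: [-0.5, 0.2, -0.2]
gripper_width: 0.0857
finger_force: 0.0
```

Call:
jog_arm(grip=[0, 0, 0, 0, 0, 0, 0, 0, 0, 0, 0], xyz=[[0, 0, -0.01], [0, 0, -0.02], [0, 0, -0.03], [0, 0, -0.03], [0, 0, -0.03], [0, 0, -0.03], [0.03, 0, -0.03], [0.03, 0, 0], [0.03, 0, 0], [0.03, 0, 0], [0, 0, 0]], turn=[0, 0, 0, 0, 0, 0, 0, 0, 0, 0, 0])

```text
t: 14.72
position: [0.4315, -0.0553, 0.4559]
tool_rot: [[-0.999, 0.039, -0.001], [0.039, 0.999, -0.0], [0.001, -0.0, -1.0]]
wrist_force: [-0.7, -0.4, 0.0]
gripper_width: 0.0855
finger_force: 0.0
```

```bash
python3 - <<'E'
from fit import *
a=cams.capture('side');b=cams.capture('top')
p=[.7227,.0536,-.0394]
for l in ('lever_grip','button_face'):
  for c in ('side','top'): print(l,c,[(np.round(x['position'],1).tolist(),round(x['conf'],2)) for x in cams.spot_point(l,c)[:2]])
for v in (1.02,): 
  e=.96-v; g=P(p,[-.165*np.cos(e),-.125,.15+.165*np.sin(e)]); print(v,proj('side',g),proj('top',g))
cv2.imwrite('pics/p4.png',np.hstack([cv2.resize(a[165:275,240:340],None,fx=4,fy=4,interpolation=2),cv2.resize(b[125:235,215:310],None,fx=4,fy=4,interpolation=2)]))
print(r.state()['position'],r.state()['wrist_force'],r.state()['t'])
E
```

```text
lever_grip side [([282.4, 234.1], 0.71)]
lever_grip top [([291.7, 207.6], 0.64)]
button_face side [([287.1, 232.5], 0.43)]
button_face top []
1.02 [[284.27792453 231.57023948]] [[293.60311576 211.9489657 ]]
[ 0.43581595 -0.05632452  0.45601363] [ 0.053783   -0.18395995  0.25920034] 15.0167
```

View pics/p4.png

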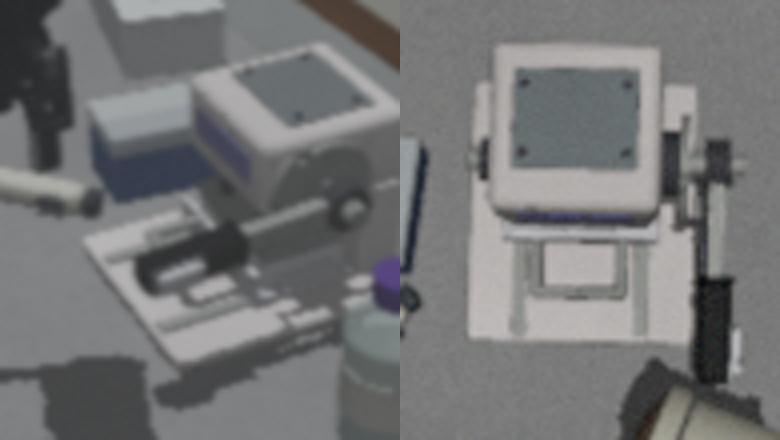

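The lever stays down near level (grip at about [282, 234] in the side view), and the button shows proud of the grip in the top view. The carriage is home and the robot is clear.

```bash
python3 -c "
from bench import r
print(r.job_done())"
```

```text
the job is handed in; nothing more can be done
None
```

I pushed the carriage home and swung the lever to its hard stop with the button held in. After letting go, the lever stayed down with the button out. The robot is clear and the job is handed in; the mat being seated is inferred from the full lever stroke, not seen directly.

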